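# Unlock the knock-out stand and strike the core free

### The arm

A 6-joint arm with a two-finger parallel gripper is mounted at the origin on the work surface. World frame = base frame: x ahead of the robot, y to its left, z up, the work surface at z = 0. Lengths are in m, angles in degrees, forces in N, time in s.
With the tool pointing down it reaches from about 0.4 to 0.925 m from the base axis. Payload 3.4 kg.
Tool frame: the origin (TCP) lies at the very end of the fingers, on their centre line; the grasp point (between the pads) lies 19 mm behind it (manip.hold_point_z is the distance from the TCP to the grasp point, in m); z points along the fingers, y is the line along which they close (so a half turn about z gives the same grasp; the last joint's range is limited). The gripper opens to 85 mm and grips with 20 to 120 N. Pads are 22 mm wide; open, the fingers measure 114 mm over their backs; the gripper's body (76 mm by 85 mm) begins 54 mm behind the grasp point. The pads swing forward as they close: fully open they stand 13 mm farther back than shut.
Start: joints at [-71.247, 17.578, 86.31, -0, 76.112, -4.211], TCP at [0.224, -0.529, 0.231] pointing down, gripper open.
Joint ranges: [-179.03, 179.03], [-60, 130.46], [8.19, 133.38], [-81.62, 261.62], [5.75, 156.47], [-153.77, 153.77]. Speed limits (degrees/s): [147.25, 147.25, 180, 180, 180, 180].

### API

Orientations are given as a 3x3 rotation matrix whose columns are the frame's x, y, z axes.
In Python, from plant import manip gives the robot as it stands.
- The arm moves only by the shell command python3 -m creep 'ROWS' [FORCE]. ROWS is JSON, one flat list of numbers, 5 for each row, row after row: the shift along the tool's x, y, z normalised to -1 to 1, where 1 is 0.03 m, then the turn about the tool's z normalised to -1 to 1, where 1 is 4 degrees, then the closure, from -1 (fully open) to 1 (shut). In form: [dx, dy, dz, turn, jaw, dx, dy, dz, turn, jaw, ...]. A call has 1 to 8 rows; each row shifts and turns the commanded pose from where the row before left it, along the tool's axes as they then stand; what a row does not reach is not made up. A row lasts 1/12 s, in which the tool goes at most 41.7 mm and 7.16 degrees, less where a joint would pass 70% of its speed; a pose out of reach is approached as far as the arm can. A call with a number of a shift or a turn outside -1 to 1 is refused whole. A call with a gripper value outside its range is refused whole. The fingers move at their own pace and stop on an object; FORCE is the grip in N (left out, the last holds). Time passes only in rows, so rows that do not move let the fingers close. It gives the time, the measured TCP pose, the force, the opening and the grip force at its end, in the units of the state.
- manip.get_obs(): the state, without advancing time (a new reading comes with each control period).
- manip.grab_frame(name): name is "scene" or "top"; returns the picture (420x560x3 uint8, blue, green, red); there is no depth.
- manip.camera_info(name): a dict with "fovy" (degrees; the focal length in pixels is half the picture's height over the tangent of half this angle, whatever the lens; pixels are square), "cx", "cy" (the principal point, pixels), "extrinsics" (4x4, takes a point from world to camera coordinates). Camera axes: x right, y down, z forward; pixel columns grow to the right and rows downward; lengths in m; the calibration is good to about 2 mm. A picture is of the moment at which its call begins. camera_info takes no time and is no camera call.
- manip.hand_in(): hands the job in; it is judged then, once.
The state is a dict: "time_s": time; "q": joint angles; "dq": joint speeds; "joint_torque": joint torques, N m; "tcp_pos": TCP position; "ee_rot": TCP orientation; "contact_force": force on the tool from outside, world axes, zero at the start; "torque": the same for the moment, N m; "grip_width": opening from 0.0 (shut) to 1.0 (fully open); "finger_force": force on a finger pad.
Only numpy, scipy, OpenCV 4.12 (cv2) and the standard library are available. Lean on these libraries where they do the work, as an engineer would, in place of code of your own. Each camera call takes 0.05 s, during which the arm holds its last target. There are 200 camera calls.

### The job

Draw the red-handled lock pin out of the blue knock-out stand and lay it in the two notches of the aluminium rack. Then take the mallet from the green mat and, with the mallet held square to the leaning yellow cap, knock the cap all the way down with a brisk blow (not a slow push, and never with the robot itself) so that it stays down and the core comes out. Finally stand the mallet upright on its head on the green mat again; leave the two bottles and the beaker alone.

Things in the scene. Friction and masses are not known exactly. Their poses are not given: they have to be found in the camera images.
- stand: blue steel stand, fixed; base 200 x 120 x 16 mm, origin at the centre of its underside, z up, +x where the core drops into a white pan. A barrel (diameter 64, 90 long) leans 30 degrees: its axis, through (0, 0, 105), points up and to -x, direction (-0.5, 0, 0.866). Two cheeks at y = -40..-30 and 30..40 mm, up to 185 mm high, carry the lock pin's bores
- cap_top (a point): centre of the top face of the yellow striking cap (diameter 44, 36 mm tall); moves with the plunger. Its z axis points out of the cap along the plunger's axis, 30 degrees from vertical; its y axis is the stand's y. With the cap up it lies at (-55.5, 0, 201 mm) in the stand's frame; fully down, its top is level with the cheeks' tops
- plunger (a joint): travel of the cap down along its leaning axis: 0 = up, 0.030 m = fully down. A return spring (5 N when down) pushes it up, but a tight friction ring (8 N) holds it wherever a blow leaves it, so several blows may be used; driving it takes about 8 to 13 N. The lock pin, while in place, blocks it after about 3 mm
- bore (a point): middle between the two cheeks on the axis of the lock pin's bore (15 mm square, along the stand's y), at (-18, 0, 171 mm) in the stand's frame; its axes are the stand's
- lock_pin: steel pin, 163 mm long, 0.12 kg, lying level along its own y, origin on its axis. Shank diameter 12, y = -56 to 42 mm; collar diameter 24, y = 42 to 47; red grip 22 wide (x) x 24 high (z), y = 47 to 107 (grip it near y = 77). It starts in the bore, origin at point bore, grip to the stand's +y; to clear both cheeks draw it about 100 mm along +y
- rack: aluminium parking rack, fixed; base 80 x 100 x 10 mm, origin at the centre of its underside; two uprights (60 wide in x, 10 thick, 72 mm high) at y = -33 and 33 mm, each with a U notch open at the top, 20 wide, 18 mm deep. The pin's shank lies in both notches along the rack's y, collar and grip outside an upright, on either side
- notch (a point): where the pin's origin belongs when parked: midway between the two notches, 60 mm above the rack's underside (shank resting on the notch floors); axes are the rack's, pin along y
- mat: green mat 130 x 130 x 5 mm, fixed; origin at the centre of its underside
- mallet: mallet, 0.45 kg: black cylindrical head with an orange band, diameter 50, 84 mm tall, axis along its z; origin at the centre of the head's lower face, which is the striking face. Wooden handle along its -x at z = 42 mm, 24 wide (y) x 28 high (z), from x = -21 to -166 mm. At the start it stands on its head on the mat, handle level
- neck (a point): point on the mallet's handle axis just behind the head, 47 mm from the head's axis, 42 mm above the striking face: a good place to grip; axes are the mallet's
- bottle_left: white plastic bottle with grey cap, diameter 68, 150 mm tall, loose, origin under its centre; leave alone
- bottle_right: a second white plastic bottle with grey cap, diameter 68, 150 mm tall, loose, origin under its centre; leave alone
- beaker: glass beaker, diameter 72, 100 mm tall, loose, origin under its centre; leave alone
Not all that is in view belongs to the job. There is more than one size of the lock_pin; the job needs the middle-sized. What is shaped like the mallet but turquoise is not meant.

How it is judged (in metres and radians):
On the way, in this order (a step that is already met when the one before it is completed fails the run):
1. the lock pin is drawn clear of both cheeks (distance between lock_pin and bore above 0.098 m).
2. the lock pin lies in both notches of the rack, let go (x of lock_pin in the frame of notch between -0.005 and 0.005 m and y of lock_pin in the frame of notch between -0.015 and 0.015 m and z of lock_pin in the frame of notch between -0.004 and 0.004 m and angle between the y axis of lock_pin and the y axis of notch, either way round below 0.12 rad and contact force between the fingers and lock_pin below 0.1 N), for 0.2 s.
3. the mallet is held in the gripper, lifted at least 30 mm (height (world z) of mallet above 0.035 m and contact force between the fingers and mallet above 1 N), for 0.1 s.
4. a blow of the mallet's face, square within 15 degrees, sends the cap down faster than 0.05 m/s within its first 20 mm (velocity of joint plunger above 0.05 m/s and value of joint plunger between 0.002 and 0.02 m and angle between the z axis of mallet and the z axis of cap_top, either way round below 0.26 rad and distance between mallet and cap_top below 0.03 m).
5. the cap is fully down (27 mm or more of 30) and stays there (value of joint plunger above 0.027 m), for 0.2 s.
At the end, for the whole second after the job is handed in: Cap down 27 mm or more of 30; pin still and released in both notches (within 5 mm across, 15 along, 4 in height of site notch, 0.12 rad); mallet still and released, standing on its striking face on the mat (origin within 45 mm of the mat centre in its x and y, upright within 0.1 rad) (all of step 2 and value of joint plunger above 0.027 m and x of mallet in the frame of mat between -0.045 and 0.045 m and y of mallet in the frame of mat between -0.045 and 0.045 m and z of mallet in the frame of mat between 0.001 and 0.009 m and angle between mallet's own z axis and vertical below 0.1 rad and contact force between the fingers and mallet below 0.1 N and linear speed of each of mallet, lock_pin below 0.02 m/s); the robot touches nothing.
It fails at once if the robot itself pushes the cap or plunger (contact force between the arm and plunger above 2 N).
It fails at once if the fingers push the cap or plunger (contact force between the fingers and plunger above 2 N).
It fails at once if the bottle left is moved by more than 20 mm or tipped (distance of bottle_left from where it was at the start of the episode above 0.02 m or angle between bottle_left's own z axis and vertical above 0.2 rad).
It fails at once if the bottle right is moved by more than 20 mm or tipped (distance of bottle_right from where it was at the start of the episode above 0.02 m or angle between bottle_right's own z axis and vertical above 0.2 rad).
It fails at once if the beaker is moved by more than 20 mm or tipped (distance of beaker from where it was at the start of the episode above 0.02 m or angle between beaker's own z axis and vertical above 0.2 rad).
It also fails if it takes over 67 s, if anything falls off the work surface, if the arm or the gripper's body presses on something with over 40 N, if the wrist force passes 120 N, or if a joint passes its speed limit or range.

## Working session

There is one attempt and no reset: what is moved stays moved. The work goes in short steps, Python scripts to look and compute and a shell command to move; the robot and the scene stay as the last step left them, time stands still between calls to the robot, and variables do not carry over. Pictures are saved under pics/ and viewed, at most 10 in all, crops included, and the job is handed in when it is done.

```bash
ls; mkdir -p pics
python3 - <<'E'
from plant import manip
import cv2,json
for n in("scene","top"):
    cv2.imwrite(f"pics/{n}0.png",manip.grab_frame(n)); print(n,manip.camera_info(n))
print(manip.get_obs(), manip.hold_point_z)
E
```

```text
pics
scene {'fovy': 56.01526861383337, 'cx': 281.2641024309896, 'cy': 209.8415807061659, 'extrinsics': array([[-0.83278975,  0.55330166,  0.01784659,  0.48894952],
       [ 0.29033741,  0.46398923, -0.8369099 , -0.0072682 ],
       [-0.47134426, -0.69178846, -0.54704965,  1.32446826],
       [ 0.        ,  0.        ,  0.        ,  1.        ]])}
top {'fovy': 55.443632110017624, 'cx': 275.40745276121737, 'cy': 207.6625265062867, 'extrinsics': array([[ 0.02279975, -0.9997361 , -0.00281165, -0.09514901],
       [-0.99878543, -0.02265502, -0.04375399,  0.52803434],
       [ 0.04367875,  0.00380581, -0.99903838,  1.27364239],
       [ 0.        ,  0.        ,  0.        ,  1.        ]])}
{'time_s': 0.1, 'q': array([-7.12477040e+01,  1.76183185e+01,  8.63767468e+01,  1.14156565e-03,
        7.61116457e+01, -4.21174015e+00]), 'dq': array([-0.00855999, -0.09813756, -0.1295992 ,  0.00776929, -0.06584343,
        0.00733006]), 'joint_torque': array([ 4.04024840e-04, -4.58528030e+01, -2.52608246e+01, -1.12235759e-05,
        5.71701676e-03, -2.93853236e-05]), 'tcp_pos': array([ 0.22411313, -0.52883779,  0.23046747]), 'ee_rot': array([[ 9.20751847e-01,  3.90148304e-01, -5.80423122e-04],
       [ 3.90148705e-01, -9.20750159e-01,  1.76981103e-03],
       [ 1.56064090e-04, -1.85600810e-03, -9.99998265e-01]]), 'contact_force': array([-0.25891604, -0.49769712, -0.17123151]), 'torque': array([-0.00972321,  0.00296563,  0.03032423]), 'finger_force': 0.0, 'grip_width': 0.9961577852420217} 0.0187
```

View pics/scene0.png

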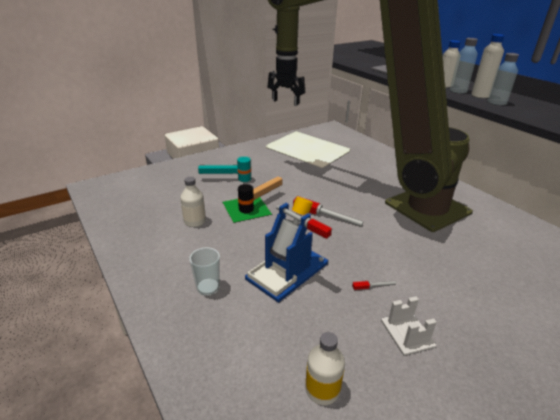

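View pics/top0.png

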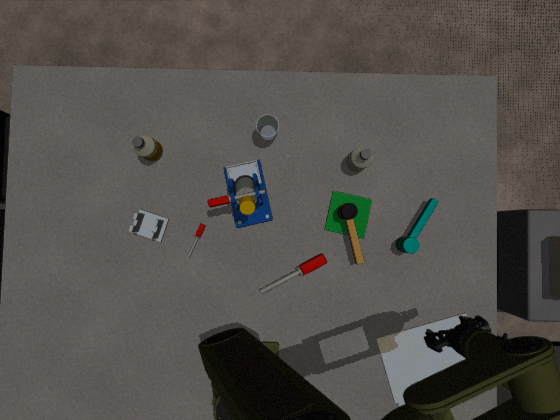

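The scene view shows the stand at about (290,250) with the middle pin's red grip at (318,228), the rack at (410,325) and the mallet on the mat at (247,200). In the top view, the stand is at (248,195) with the pin grip to its left at (217,202), pointing to world +y. The rack is at (149,225) and the mat at (349,215), with the mallet handle pointing down to (360,262).

```bash
cat > h.py <<'E'
import numpy as np,cv2
from plant import manip
def cam(n):
    c=manip.camera_info(n); f=210/np.tan(np.radians(c['fovy'])/2)
    return np.array([[f,0,c['cx']],[0,f,c['cy']],[0,0,1]]),np.array(c['extrinsics'])
def ray(n,p):
    K,E=cam(n); d=E[:3,:3].T@np.linalg.inv(K)@[p[0],p[1],1]; return -E[:3,:3].T@E[:3,3],d
def onz(n,p,z):
    o,d=ray(n,p); return o+d*(z-o[2])/d[2]
def tri(p,q):  # top pixel, scene pixel
    (a,d),(b,e)=ray('top',p),ray('scene',q); s=np.linalg.lstsq(np.c_[d,-e],b-a,rcond=None)[0]
    x,y=a+s[0]*d,b+s[1]*e; return (x+y)/2,np.linalg.norm(x-y)
def proj(n,P):
    K,E=cam(n); v=K@(E[:3,:3]@P+E[:3,3]); return v[:2]/v[2]
def mask(n,im,col):
    h=cv2.cvtColor(im,cv2.COLOR_BGR2HSV); R=lambda a,b:cv2.inRange(h,a,b)
    return {'red':R((0,150,70),(6,255,255))|R((172,150,70),(180,255,255)),'yellow':R((18,150,90),(32,255,255)),'orange':R((8,110,70),(20,255,255)),
     'green':R((50,120,40),(75,255,255)),'blue':R((105,120,40),(125,255,255)),'white':R((0,0,150),(180,45,255)),'black':R((0,0,0),(180,255,28))}[col]
def blobs(n,im,col,amin=25):
    cs,_=cv2.findContours(mask(n,im,col),cv2.RETR_EXTERNAL,cv2.CHAIN_APPROX_NONE)
    out=[]
    for c in cs:
        if len(c)<5: continue
        m=np.zeros(im.shape[:2],np.uint8); cv2.drawContours(m,[c],-1,1,-1); ys,xs=np.nonzero(m)
        if len(xs)>=amin: out.append((len(xs),np.array([xs.mean(),ys.mean()]),cv2.minAreaRect(np.c_[xs,ys].astype(np.float32)),np.c_[xs,ys]))
    return sorted(out,key=lambda b:-b[0])
E
python3 - <<'E'
from h import *
np.set_printoptions(precision=4,suppress=True)
for n in('top','scene'):
    im=cv2.imread(f'pics/{n}0.png')
    for c in('red','yellow','orange','green','blue','white','black'):
        for b in blobs(n,im,c,30)[:7]: 
            if b[1][1]<320 or n=='scene': print(n,c,b[0],b[1].round(1),np.round(b[2][1],1),round(b[2][2],1),b[3].min(0),b[3].max(0))
t=cv2.imread('pics/top0.png')
a=cv2.resize(t[130:280,110:310],None,fx=4,fy=4,interpolation=cv2.INTER_CUBIC)
cv2.imwrite('pics/crop1.png',a)
E
```

```text
top red 275 [313.  263.8] [10.3 26.4] 63.4 [300 254] [326 274]
top red 154 [217.8 200.7] [ 7.4 20.8] 77.5 [208 196] [228 206]
top red 66 [199.7 229.9] [ 4.9 12.5] 26.6 [196 224] [204 236]
top yellow 238 [355.1 240.5] [44.6  6.5] 76.0 [347 219] [362 263]
top yellow 219 [246.8 205.1] [18. 14.] 90.0 [240 196] [254 214]
top orange 326 [354.8 241.4] [45.1  7.3] 76.0 [346 219] [363 263]
top green 1182 [347.7 213.2] [40.3 40.1] 12.3 [325 191] [371 237]
top blue 1102 [251.2 202.5] [61.7 37.2] 77.7 [224 160] [272 227]
top black 3122 [512.  262.4] [109.  30.] 90.0 [497 210] [527 319]
top black 665 [  3.2 152.4] [93.  9.] 90.0 [  0 110] [  9 203]
top black 246 [346.8 211.2] [14. 19.] 90.0 [337 204] [356 218]
top black 218 [  1.2 238.7] [80.  4.] 90.0 [  0 209] [  4 289]
scene red 266 [318.8 227.9] [25.5 10.7] 26.6 [307 219] [330 237]
scene red 122 [360.8 284.9] [ 7.5 16.2] 83.7 [353 281] [369 289]
scene red 63 [313.9 207.5] [ 5.4 11.7] 18.4 [310 202] [318 213]
scene yellow 560 [322.4 388.1] [36.2 25.6] 11.6 [306 370] [341 399]
scene yellow 252 [301.4 205.5] [16.5 16.1] 26.6 [292 197] [311 214]

[... 711 characters left out ...]
05.4  44.6] 35.0 [291 283] [390 352]
scene white 1179 [151.  346.9] [49.1 56.6] 6.0 [125 318] [174 378]
scene white 786 [189.9 136.3] [18.9 51.6] 77.9 [164 125] [217 148]
scene white 782 [321.9 360.9] [45.2 25. ] 33.7 [302 338] [342 376]
scene black 874 [419.6 176.3] [35.4 31.8] 45.0 [402 160] [437 193]
scene black 704 [286.6  77.3] [43. 34.] 90.0 [269  59] [303 102]
scene black 582 [507.9 121.5] [118.3   6. ] 18.4 [448 100] [559 141]
scene black 173 [245.2 192.3] [14. 13.] 90.0 [239 185] [252 199]
scene black 86 [246.1 208.2] [ 7.7 13. ] 85.2 [239 204] [252 212]
scene black 65 [286.2  52.6] [19.1  3.9] 3.0 [277  50] [296  54]
scene black 47 [376.6  78.6] [21.2  2.8] 18.4 [366  75] [386  83]
```

View pics/crop1.png

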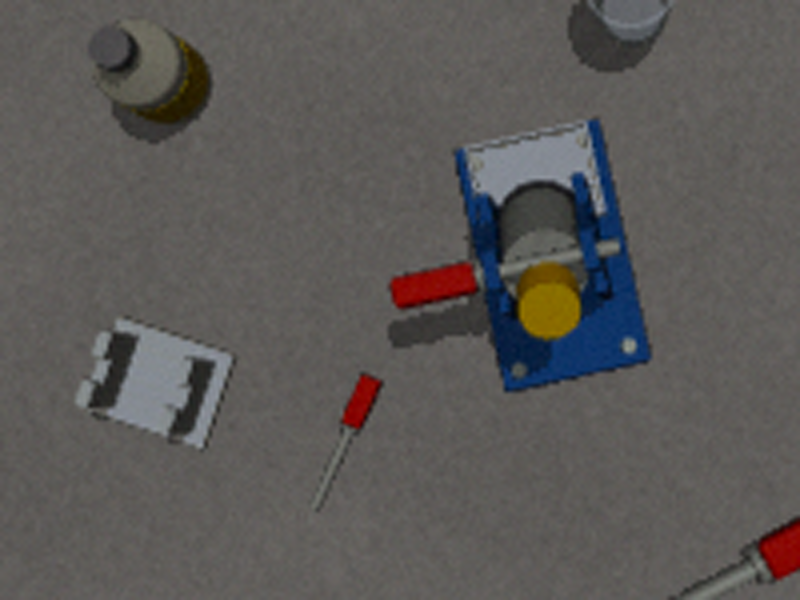

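The crop shows the stand's base corners at crop pixels (460,150), (597,118), (650,358) and (507,390). The rack's base corners are at (118,317), (234,353) and (203,448). The pin grip is at (432,285).

Run:
```python
from h import *
np.set_printoptions(precision=4,suppress=True)
C=lambda u,v:(u/4+110-.4,v/4+130-.4)
S=[onz('top',C(*p),.016) for p in((460,150),(597,118),(650,358),(507,390))]
print('stand corners',S,'mean',np.mean(S,0)); 
ang=lambda a,b:np.degrees(np.arctan2(b[1]-a[1],b[0]-a[0]))
print('yaw x',ang(S[3],S[0]),ang(S[2],S[1]),'yaw y',ang(S[1],S[0])-90,ang(S[2],S[3])-90,[np.linalg.norm(S[i]-S[i-1]) for i in range(4)])
g=onz('top',(217.8,200.7),.178);print('grip',g,'tri',tri((217.8,200.7),(318.8,227.9)))
print('cap top tri',tri((246.8,205.1),(301.4,205.5)),onz('top',(246.8,206.5),.195))
R=[onz('top',C(*p),.010) for p in((118,317),(234,353),(203,448))]
print('rack',R,'centre',(R[0]+R[2])/2,'yaw y',ang(R[1],R[0])-90,'yaw x',ang(R[2],R[1]),np.linalg.norm(R[0]-R[1]),np.linalg.norm(R[2]-R[1]))
im=cv2.imread('pics/top0.png')
b=[b for b in blobs('top',im,'green')][0]
print('mat',onz('top',b[2][0],.005),b[2],onz('top',b[1],.005))
print('head top',onz('top',(346.8,211.2),.089))
b=blobs('top',im,'orange')[0]; pts=b[3]; 
vx,vy,x0,y0=cv2.fitLine(pts,cv2.DIST_L2,0,.01,.01).ravel()
p1=onz('top',(x0+vx*20,y0+vy*20),.061);p2=onz('top',(x0-vx*20,y0-vy*20),.061);print('handle',p1,p2,ang(p1,p2))
o=pts[pts[:,1]>=261].mean(0);print('handle end',onz('top',o,.061))
for n,box in(('scene',(290,380,150,110)),('top',(120,195,60,60)),('top',(325,185,60,90))):
    i=cv2.imread(f'pics/{n}0.png');x,y,w,h=box;k=400//max(w,h)
    cv2.imwrite(f'pics/c_{n}{x}.png',cv2.convertScaleAbs(cv2.resize(i[y:y+h,x:x+w],None,fx=6,fy=6,interpolation=cv2.INTER_CUBIC),alpha=1.5))
a=cv2.imread('pics/c_top120.png');c=cv2.imread('pics/c_top325.png')
s=cv2.imread('pics/scene0.png')[285:360,375:445];s=cv2.resize(s,None,fx=5,fy=5,interpolation=cv2.INTER_CUBIC)
W=np.zeros((550,720,3),np.uint8);W[:360,:360]=a;W[:540,360:]=c[:540];cv2.imwrite('pics/m.png',W)
cv2.imwrite('pics/s.png',s)
```

```text
stand corners [array([0.6568, 0.0834, 0.016 ]), array([ 0.6852, -0.0262,  0.016 ]), array([ 0.493 , -0.0734,  0.016 ]), array([0.4648, 0.0403, 0.016 ])] mean [0.575 0.006 0.016]
yaw x 12.638154874311454 13.78295166725049 yaw y 14.512315913438727 13.914810797630679 [np.float64(0.19679256207652102), np.float64(0.11323595378331648), np.float64(0.19792508836227926), np.float64(0.11715883624890422)]
grip [0.5386 0.0781 0.178 ] tri (array([0.5387, 0.0792, 0.1718]), np.float64(0.0007926484515047967))
cap top tri (array([ 0.5281, -0.0042,  0.185 ]), np.float64(0.0006244535178459959)) [ 0.5235 -0.0049  0.195 ]
rack [array([0.5163, 0.3559, 0.01  ]), array([0.4895, 0.2614, 0.01  ]), array([0.4127, 0.2836, 0.01  ])] centre [0.4645 0.3197 0.01  ] yaw y -15.863945473441575 yaw x -16.170800943262957 0.09822620632247299 0.07991177742958869
mat [ 0.5143 -0.3174  0.005 ] ((347.87451171875, 214.27708435058594), (40.31914520263672, 40.106719970703125), 12.26477336883545) [ 0.5179 -0.3169  0.005 ]
head top [ 0.5209 -0.2991  0.089 ]
handle [ 0.3703 -0.3459  0.061 ] [ 0.4887 -0.3141  0.061 ] 15.041423945875607
handle end [ 0.3674 -0.3446  0.061 ]
```

View pics/m.png

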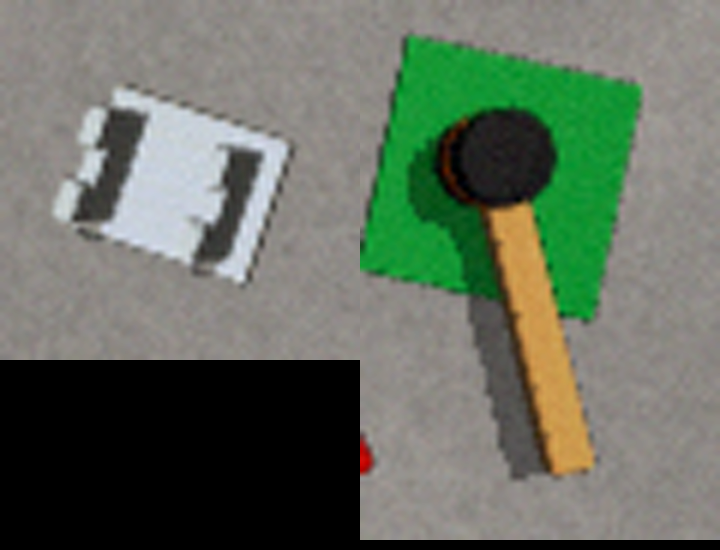

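The second crop shows the rack's two uprights with the notches opening between (90,160) and (210,195). It also shows the mallet head at about (498,158), with the handle running straight to (572,470). The measurements match the given sizes: the grip triangulates to z = 0.172 and the stand sides to about 197 x 115 mm. I'll start moving by turning the tool to the pin.

```bash
cat > d.py <<'E'
# usage: d.py x y z yaw : remaining shift in tool units and turn in units
import sys; from h import *
o=manip.get_obs(); R=o['ee_rot']; t=np.array(list(map(float,sys.argv[1:4]))); yaw=np.degrees(np.arctan2(R[1,0],R[0,0]))
dy=(float(sys.argv[4])-yaw+180)%360-180
print('t',round(o['time_s'],2),'tcp',o['tcp_pos'].round(4),'yaw',round(yaw,2),'q',o['q'].round(0),'shift units',(R.T@(t-o['tcp_pos'])/.03).round(3),'turn units',round(-dy/4,2),'tilt',np.degrees(np.arccos(-R[2,2])).round(2),'gw',round(o['grip_width'],3),'ff',round(o['finger_force'],1),'F',o['contact_force'].round(1))
E
python3 -m creep '[0,0,-0.1,-1,-1, 0,0,-0.1,-1,-1, 0,0,-0.1,-1,-1, 0,0,-0.1,-1,-1, 0,0,-0.1,-1,-1, 0,0,-0.1,-1,-1, 0,0,-0.1,-1,-1, 0,0,-0.1,-1,-1]'
python3 -m creep '[0,0,-0.1,-1,-1, 0,0,-0.1,-1,-1, 0,0,-0.1,-1,-1, 0,0,-0.1,-1,-1, 0,0,-0.1,-1,-1, 0,0,-0.1,-1,-1, 0,0,-0.1,-1,-1, 0,0,-0.1,-1,-1]'
python3 -m creep '[0,0,-0.1,-1,-1, 0,0,-0.1,-1,-1, 0,0,-0.1,-1,-1, 0,0,-0.1,-1,-1, 0,0,0,-0.18,-1]'
python3 d.py 0.539 0.0772 0.27 103.7
```

```text
time_s: 0.77
tcp_pos: [0.2242, -0.529, 0.2549]
ee_rot: [[0.571, 0.821, -0.0], [0.821, -0.571, 0.001], [0.001, -0.001, -1.0]]
contact_force: [0.6, -0.2, 0.1]
grip_width: 0.996
finger_force: 0.0
time_s: 1.43
tcp_pos: [0.2242, -0.529, 0.2789]
ee_rot: [[0.05, 0.999, -0.0], [0.999, -0.05, 0.001], [0.001, -0.0, -1.0]]
contact_force: [-0.5, -0.6, 0.1]
grip_width: 0.995
finger_force: 0.0
time_s: 1.85
tcp_pos: [0.2243, -0.5294, 0.2914]
ee_rot: [[-0.239, 0.971, -0.0], [0.971, 0.239, 0.0], [0.0, -0.0, -1.0]]
contact_force: [0.4, -1.1, 0.6]
grip_width: 1.001
finger_force: 0.0
t 1.85 tcp [ 0.2243 -0.5294  0.2914] yaw 103.81 q [-71.  15.  81.  -0.  84. -85.] shift units [17.133 15.012  0.713] turn units 0.03 tilt 0.0 gw 1.001 ff 0.0 F [ 0.4 -1.1  0.6]
```

```bash
python3 -m creep '[0.857,0.75,0,0,-1, 0.857,0.75,0,0,-1, 0.857,0.75,0,0,-1, 0.857,0.75,0,0,-1, 0.857,0.75,0,0,-1, 0.857,0.75,0,0,-1, 0.857,0.75,0,0,-1, 0.857,0.75,0,0,-1]' >/dev/null
python3 -m creep '[0.857,0.75,0,0,-1, 0.857,0.75,0,0,-1, 0.857,0.75,0,0,-1, 0.857,0.75,0,0,-1, 0.857,0.75,0,0,-1, 0.857,0.75,0,0,-1, 0.857,0.75,0,0,-1, 0.857,0.75,0,0,-1]' >/dev/null
python3 -m creep '[0.857,0.75,0,0,-1, 0.857,0.75,0,0,-1, 0.857,0.75,0,0,-1, 0.857,0.75,0,0,-1, 0,0,0.3,0,-1, 0,0,0.3,0,-1, 0,0,0,0,-1]' 
python3 d.py 0.539 0.0772 0.152 103.7
```

```text
time_s: 3.77
tcp_pos: [0.5379, 0.0764, 0.2705]
ee_rot: [[-0.237, 0.972, -0.006], [0.972, 0.237, -0.001], [0.0, -0.006, -1.0]]
contact_force: [-0.7, 0.1, 1.5]
grip_width: 0.996
finger_force: 0.0
t 3.77 tcp [0.5379 0.0764 0.2705] yaw 103.69 q [  4.  14.  86.  -0.  80. -10.] shift units [0.016 0.066 3.949] turn units -0.0 tilt 0.33 gw 0.996 ff 0.0 F [-0.7  0.1  1.5]
```

```bash
python3 -m creep '[0,0.06,0.8,0,-1, 0,0,0.8,0,-1, 0,0,0.8,0,-1, 0,0,0.8,0,-1, 0,0,0.5,0,-1, 0,0,0.25,0,-1, 0,0,0,0,-1, 0,0,0,0,-1]' 40 | grep pos
python3 d.py 0.539 0.0772 0.152 103.7
python3 -m creep '[0,0,0,0,1, 0,0,0,0,1, 0,0,0,0,1, 0,0,0,0,1, 0,0,0,0,1, 0,0,0,0,1, 0,0,0,0,1, 0,0,0,0,1]' 40
python3 d.py 0.539 0.0772 0.152 103.7
```

```text
tcp_pos: [0.5415, 0.0761, 0.1551]
t 4.43 tcp [0.5415 0.0761 0.1551] yaw 103.6 q [  4.  19.  96.  -0.  65. -10.] shift units [ 0.054 -0.072  0.102] turn units -0.02 tilt 0.02 gw 1.002 ff 0.0 F [0.4 0.3 0. ]
time_s: 5.1
tcp_pos: [0.5416, 0.077, 0.1552]
ee_rot: [[-0.237, 0.972, 0.0], [0.972, 0.237, -0.0], [-0.0, 0.0, -1.0]]
contact_force: [-1.4, -0.4, 4.3]
grip_width: 0.248
finger_force: 41.7
t 5.1 tcp [0.5416 0.077  0.1552] yaw 103.69 q [  4.  19.  96.  -0.  65. -10.] shift units [ 0.026 -0.083  0.107] turn units -0.0 tilt 0.01 gw 0.248 ff 41.7 F [-1.4 -0.4  4.3]
```

```bash
python3 -m creep '[0.3,0,0,0,1, 0.45,0,0,0,1, 0.5,0,0,0,1, 0.5,0,0,0,1, 0.5,0,0,0,1, 0.5,0,0,0,1, 0.5,0,0,0,1, 0.5,0,0,0,1]'
python3 -m creep '[0.4,0,0,0,1, 0,0,0,0,1, 0,0,-0.7,0,1, 0,0,-0.7,0,1]'
python3 d.py 0.4645 0.3197 0.15 74
python3 - <<'E'
from h import *
a=manip.grab_frame('scene');b=manip.grab_frame('top')
cv2.imwrite('pics/s2.png',np.vstack([cv2.resize(a[130:350,250:450],(400,440)),cv2.resize(b[140:220,120:300],(400,178))[:160]]))
E
```

```text
time_s: 5.77
tcp_pos: [0.5141, 0.1885, 0.1543]
ee_rot: [[-0.237, 0.972, -0.001], [0.972, 0.237, 0.001], [0.001, -0.001, -1.0]]
contact_force: [0.8, 0.1, -1.8]
grip_width: 0.252
finger_force: 40.7
time_s: 6.1
tcp_pos: [0.5104, 0.1981, 0.1954]
ee_rot: [[-0.238, 0.971, -0.005], [0.971, 0.238, -0.001], [-0.0, -0.005, -1.0]]
contact_force: [1.3, -0.5, -0.5]
grip_width: 0.253
finger_force: 40.7
t 6.1 tcp [0.5104 0.1981 0.1954] yaw 103.75 q [17. 17. 92. -0. 71.  3.] shift units [ 4.303 -0.517  1.514] turn units 7.44 tilt 0.29 gw 0.253 ff 40.7 F [ 1.3 -0.5 -0.5]
```

View pics/s2.png

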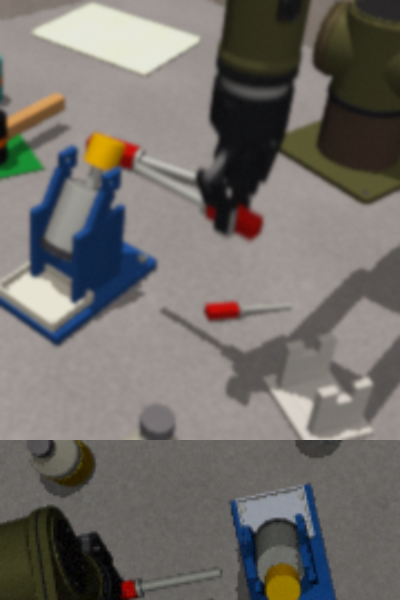

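The pin is out, held level and clear of the cheeks (scene crop: grip at (240,218), shank to (135,155)). Next it goes to the rack.

```bash
python3 -m creep '[0.816,0.094,0.1,0,1, 0.816,0.094,0.1,0,1, 0.816,0.094,0.1,0,1, 0.816,0.094,0.1,0,1, 0.816,0.094,0.1,0,1, 0.816,0.094,0.1,0,1, 0.816,0.094,0.1,0,1, 0.816,0.094,0.1,0,1]' >/dev/null
python3 -m creep '[0,0,0.1,0.93,1, 0,0,0.1,0.93,1, 0,0,0.1,0.93,1, 0,0,0.1,0.93,1, 0,0,0.1,0.93,1, 0,0,0.1,0.93,1, 0,0,0.1,0.93,1, 0,0,0.1,0.93,1]' >/dev/null
python3 -m creep '[0,0,0.2,0,1, 0,0,0.2,0,1, 0,0,0,0,1]' >/dev/null
python3 d.py .4857 .3937 .09 74
python3 - <<'E'
from h import *
a=manip.grab_frame('scene');b=manip.grab_frame('top')
cv2.imwrite('pics/s3.png',np.hstack([cv2.resize(a[240:360,350:490],None,fx=3,fy=3,interpolation=2),cv2.resize(b[180:260,100:190],(380,360),interpolation=2)]))
E
```

```text
t 7.78 tcp [0.4867 0.3927 0.1345] yaw 74.0 q [35. 26. 87.  0. 67. 51.] shift units [ 0.028 -0.038  1.484] turn units -0.0 tilt 0.21 gw 0.251 ff 40.7 F [ 0.2 -0.2 -1.9]
```

View pics/s3.png

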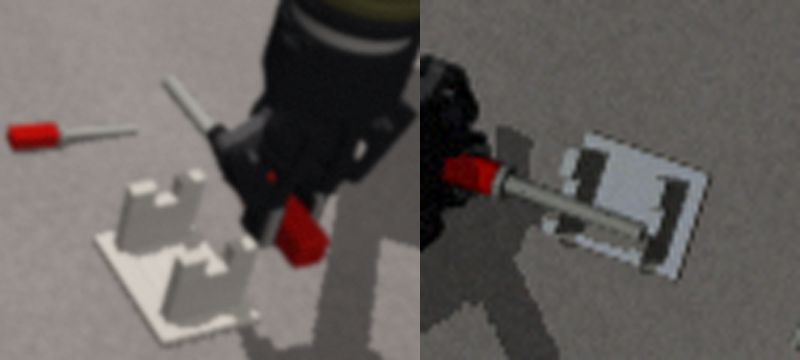

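```bash
python3 - <<'E'
from h import *
c=np.array([.4645,.3197]);u=np.array([np.cos(np.radians(74)),np.sin(np.radians(74))]);v=np.array([np.sin(np.radians(74)),-np.cos(np.radians(74))])
for s in(-.033,.033):
  for k,z in((-.03,.072),(-.01,.072),(0,.054),(.01,.072),(.03,.072)):
    P=np.r_[c+s*u+k*v,z]; a=proj('scene',P);b=proj('top',P)
    print(s,k,((a-[350,240])*3).round(0),((b-[100,180])*[380/90,4.5]+[420,0]).round(0))
E
cat > /dev/null
python3 - <<'E'
import cv2,numpy as np
a=cv2.imread('pics/scene0.png')[280:360,370:450];b=cv2.imread('pics/top0.png')[200:250,120:170]
cv2.imwrite('pics/s4.png',np.hstack([cv2.resize(a,(400,400),interpolation=2),cv2.resize(b,(400,400),interpolation=2)]))
E
```

```text
-0.033 -0.03 [197. 171.] [633. 260.]
-0.033 -0.01 [173. 176.] [642. 232.]
-0.033 0 [157. 196.] [654. 218.]
-0.033 0.01 [149. 182.] [650. 204.]
-0.033 0.03 [125. 188.] [659. 176.]
0.033 -0.03 [251. 237.] [547. 231.]
0.033 -0.01 [226. 243.] [555. 203.]
0.033 0 [208. 264.] [568. 189.]
0.033 0.01 [201. 250.] [564. 175.]
0.033 0.03 [176. 257.] [573. 147.]
```

View pics/s4.png

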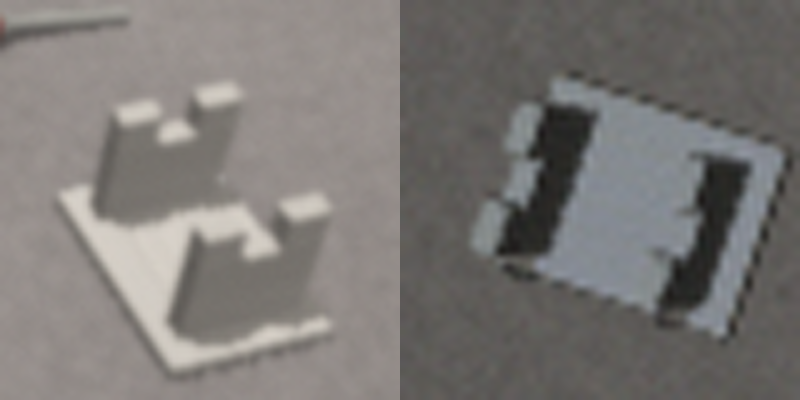

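The crop shows both notches matching the projection to within about 1 px. That suggests a shift of roughly 1–2 mm toward -x, so I'll apply about half of it.

```bash
python3 d.py .4847 .394 .052 74
python3 -m creep '[0.01,-0.06,0.5,0,1, 0,0,0.5,0,1, 0,0,0.5,0,1, 0,0,0.45,0,1, 0,0,0.4,0,1, 0,0,0.3,0,1, 0,0,0.1,0,1, 0,0,0,0,1]' 
python3 d.py .4847 .394 .044 74
```

```text
t 7.88 tcp [0.4874 0.3933 0.1359] yaw 73.98 q [35. 26. 87. -0. 67. 51.] shift units [ 0.003 -0.091  2.796] turn units -0.01 tilt 0.09 gw 0.248 ff 40.7 F [ 0.6  0.8 -0.8]
time_s: 8.55
tcp_pos: [0.4858, 0.3942, 0.0536]
ee_rot: [[0.277, 0.961, -0.001], [0.961, -0.277, -0.001], [-0.001, -0.001, -1.0]]
contact_force: [0.2, 0.3, -0.7]
grip_width: 0.252
finger_force: 40.7
t 8.55 tcp [0.4858 0.3942 0.0536] yaw 73.94 q [35. 31. 92.  0. 57. 51.] shift units [-0.015 -0.034  0.32 ] turn units -0.02 tilt 0.08 gw 0.252 ff 40.7 F [ 0.2  0.3 -0.7]
```

```bash
python3 -m creep '[0,0,0.12,0,1, 0,0,0.1,0,1, 0,0,0.06,0,1, 0,0,0,0,1]' | egrep 'pos|contact'
python3 d.py .4847 .394 .044 74
python3 -m creep '[0,0,0,0,0.2, 0,0,0,0,-0.2, 0,0,0,0,-0.4, 0,0,0,0,-0.6, 0,0,0,0,-0.6, 0,0,0,0,-0.6]'
python3 - <<'E'
from h import *
a=manip.grab_frame('scene');b=manip.grab_frame('top')
cv2.imwrite('pics/s5.png',np.hstack([cv2.resize(a[260:360,350:450],(400,400),interpolation=2),cv2.resize(b[190:260,110:180],(400,400),interpolation=2)]))
E
```

```text
tcp_pos: [0.4861, 0.3944, 0.0459]
contact_force: [-0.1, -0.8, -0.7]
t 8.88 tcp [0.4861 0.3944 0.0459] yaw 73.93 q [35. 32. 92.  0. 56. 51.] shift units [-0.026 -0.042  0.064] turn units -0.02 tilt 0.0 gw 0.246 ff 40.7 F [-0.1 -0.8 -0.7]
time_s: 9.38
tcp_pos: [0.4862, 0.3945, 0.0461]
ee_rot: [[0.277, 0.961, 0.0], [0.961, -0.277, 0.0], [0.0, 0.0, -1.0]]
contact_force: [-0.8, 0.7, 0.8]
grip_width: 0.801
finger_force: 0.0
```

View pics/s5.png

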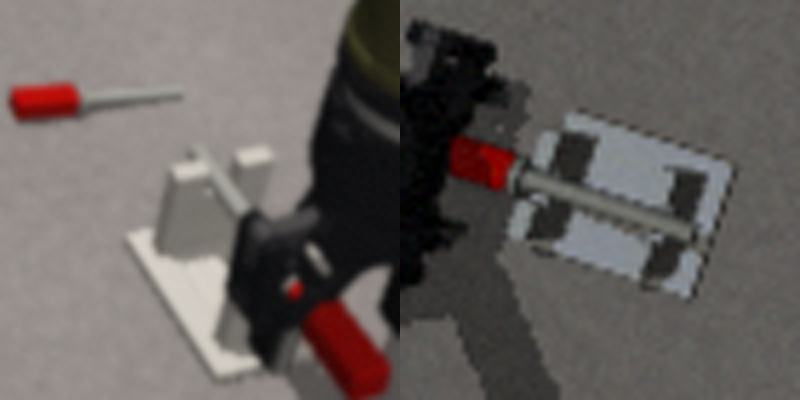

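The pin lies across both notches, with the collar just outside the near upright, and the fingers are open. I'll retreat upward and go to the mallet.

```bash
python3 -m creep '[0,0,-0.2,0,-1, 0,0,-0.5,0,-1, 0,0,-0.9,0,-1, 0,0,-0.9,0,-1, 0,0,-0.9,0,-1, 0,0,-0.9,1,-1, 0,0,-0.9,1,-1, 0,0,-0.9,1,-1]' >/dev/null
python3 -m creep '[0,0,-0.9,1,-1, 0,0,0,1,-1, 0,0,0,1,-1, 0,0,0,1,-1, 0,0,0,1,-1, 0,0,0,1,-1, 0,0,0,1,-1, 0,0,0,1,-1]' >/dev/null
python3 -m creep '[0,0,0,1,-1, 0,0,0,1,-1, 0,0,0,1,-1, 0,0,0,0.75,-1, 0,0,0,0,-1]' >/dev/null
python3 d.py .3921 -.337 .25 15
python3 - <<'E'
from h import *
np.set_printoptions(precision=4,suppress=True)
b=manip.grab_frame('top');cv2.imwrite('pics/t6.png',b)
R=[x for x in blobs('top',b,'red',40)]
for x in R: print(x[0],x[1],onz('top',x[1],.072),x[2])
E
```

```text
t 11.23 tcp [0.486  0.3943 0.2563] yaw 14.85 q [ 35.  21.  78.   0.  82. 110.] shift units [-9.273 22.76   0.207] turn units -0.04 tilt 0.01 gw 0.998 ff 0.0 F [ 0.9 -0.3  0. ]
275 [313.     263.8473] [ 0.3588 -0.2017  0.072 ] ((312.8999938964844, 263.8000183105469), (10.28591251373291, 26.832813262939453), 63.43495178222656)
127 [119.5118 216.6457] [0.489  0.3936 0.072 ] ((119.5999984741211, 216.70001220703125), (18.657434463500977, 6.640782833099365), 18.43494987487793)
65 [199.7077 229.8923] [0.4541 0.1465 0.072 ] ((199.80001831054688, 229.90000915527344), (4.919349670410156, 12.521980285644531), 26.56505012512207)
```

```bash
python3 -m creep '[-0.386,0.948,0,0,-1, -0.386,0.948,0,0,-1, -0.386,0.948,0,0,-1, -0.386,0.948,0,0,-1, -0.386,0.948,0,0,-1, -0.386,0.948,0,0,-1, -0.386,0.948,0,0,-1, -0.386,0.948,0,0,-1]' >/dev/null
python3 -m creep '[-0.386,0.948,0,0,-1, -0.386,0.948,0,0,-1, -0.386,0.948,0,0,-1, -0.386,0.948,0,0,-1, -0.386,0.948,0,0,-1, -0.386,0.948,0,0,-1, -0.386,0.948,0,0,-1, -0.386,0.948,0,0,-1]' >/dev/null
python3 -m creep '[-0.386,0.948,0,0,-1, -0.386,0.948,0,0,-1, -0.386,0.948,0,0,-1, -0.386,0.948,0,0,-1, -0.386,0.948,0.5,0,-1, -0.386,0.948,0.8,0,-1, -0.386,0.948,0.8,0,-1, -0.386,0.948,0.8,0,-1]' >/dev/null
python3 -m creep '[0,0,0.5,0,-1, 0,0,0,0,-1, 0,0,0,0,-1]' >/dev/null
python3 d.py .3921 -.337 .028 15
```

```text
t 13.53 tcp [ 0.3926 -0.3361  0.1533] yaw 14.93 q [-45.  17.  99.   0.  63.  30.] shift units [-0.017  0.035  4.176] turn units -0.02 tilt 0.18 gw 0.997 ff 0.0 F [-0.3  0.2  0.6]
```

```bash
python3 -m creep '[0,0.03,0.8,0,-1, 0,0,0.8,0,-1, 0,0,0.8,0,-1, 0,0,0.8,0,-1, 0,0,0.6,0,-1, 0,0,0.37,0,-1, 0,0,0,0,-1, 0,0,0,0,-1]' 20 >/dev/null
python3 d.py .3921 -.337 .028 15
python3 -m creep '[0,0,0,0,0, 0,0,0,0,0.3, 0,0,0,0,1, 0,0,0,0,1, 0,0,0,0,1, 0,0,0,0,1, 0,0,0,0,1, 0,0,0,0,1]' 20
python3 d.py .3921 -.337 .028 15
```

```text
t 14.2 tcp [ 0.3945 -0.3372  0.0298] yaw 15.03 q [-45.  27. 107.   0.  46.  30.] shift units [-0.074 -0.027  0.061] turn units 0.01 tilt 0.05 gw 0.998 ff 0.0 F [-0.7 -0.4 -0.7]
time_s: 14.87
tcp_pos: [0.3938, -0.3381, 0.0291]
ee_rot: [[0.966, 0.257, 0.001], [0.257, -0.966, -0.001], [0.0, 0.001, -1.0]]
contact_force: [-1.5, -1.4, 2.3]
grip_width: 0.28
finger_force: 24.9
t 14.87 tcp [ 0.3938 -0.3381  0.0291] yaw 14.91 q [-45.  27. 107.  -0.  46.  30.] shift units [-0.046 -0.051  0.036] turn units -0.02 tilt 0.06 gw 0.28 ff 24.9 F [-1.5 -1.4  2.3]
```

```bash
python3 -m creep '[0.11,0,-0.34,0,1, 0.11,0,-0.34,0,1, 0.16,0,-0.32,0,1, 0.16,0,-0.32,0,1, 0.2,0,-0.3,0,1, 0.2,0,-0.3,0,1, 0.235,0,-0.27,0,1, 0.235,0,-0.27,0,1]' 20
python3 d.py .4361 -.326 .101 15
cat > ml.py <<'E'
# mallet tilt from the orange handle in the scene view: fit line, compare with pad point and vertical plane of tool x
from h import *
def tilt(im,save=None):
    o=manip.get_obs();R=o['ee_rot'];G=o['tcp_pos']+R[:,2]*-.019
    x=R[:,0]; bs=[b for b in blobs('scene',im,'orange',15)]
    g=proj('scene',G); n=np.cross(x,[0,0,1]); n/=np.linalg.norm(n)
    for b in bs:
        if np.linalg.norm(b[1]-g)<70:
            P=[]
            for p in b[3]:
                c,d=ray('scene',p); P.append(c+d*(n@(G-c))/(n@d)-G)
            P=np.array(P); s=np.c_[P@x,P[:,2]]
            m=s.mean(0);w,V=np.linalg.eigh(np.cov((s-m).T));v=V[:,1]*np.sign(V[0,1])
            print('blob',b[0],'at',b[1].round(0),'n x %.0f..%.0f mm'%(s[:,0].min()*1e3,s[:,0].max()*1e3),'mean z %.0f at x %.0f'%(m[1]*1e3,m[0]*1e3),'head-down tilt deg',np.degrees(np.arctan2(-v[1],v[0])).round(1))
if __name__=='__main__':
    import sys; im=manip.grab_frame('scene'); cv2.imwrite(sys.argv[1],im); tilt(im)
E
python3 ml.py pics/s7.png
```

```text
time_s: 15.53
tcp_pos: [0.4341, -0.3258, 0.1024]
ee_rot: [[0.966, 0.258, -0.002], [0.258, -0.966, 0.002], [-0.001, -0.002, -1.0]]
contact_force: [-0.6, -0.8, -3.6]
grip_width: 0.279
finger_force: 23.4
t 15.53 tcp [ 0.4341 -0.3258  0.1024] yaw 14.92 q [-41.  23. 100.  -0.  58.  34.] shift units [0.063 0.023 0.047] turn units -0.02 tilt 0.14 gw 0.279 ff 23.4 F [-0.6 -0.8 -3.6]
blob 353 at [255. 183.] n x -5..128 mm mean z -36 at x 47 head-down tilt deg 40.4
blob 41 at [309. 205.] n x -275..-219 mm mean z -260 at x -254 head-down tilt deg -74.2
blob 39 at [295. 204.] n x -206..-142 mm mean z -216 at x -167 head-down tilt deg -76.4
blob 37 at [244. 172.] n x 67..117 mm mean z 22 at x 92 head-down tilt deg -20.4
```

```bash
python3 -c "
import cv2;a=cv2.imread('pics/s7.png');cv2.imwrite('pics/v7.png',cv2.resize(a[120:260,180:340],None,fx=4,fy=4,interpolation=2))"
```

```text
(no output)
```

View pics/v7.png

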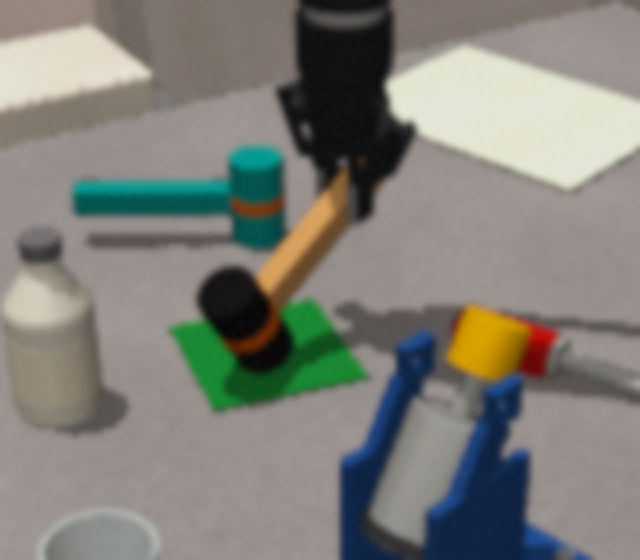

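The mallet pivoted in the grip. The head is leaning with its lower front edge on the mat at crop (265,365) and the handle rises to the fingers at (345,180). I'll clamp it hard, lift, and calibrate the tilt estimate against the level start picture.

```bash
python3 -m creep '[0,0,0,0,1, 0,0,0,0,1, 0,0,0,0,1]' 120 | egrep 'force|pos'
python3 -m creep '[0,0,-0.4,0,1, 0,0,-0.8,0,1, 0,0,-0.9,0,1, 0,0,-0.9,0,1, 0,0,-0.9,0,1, 0,0,-0.8,0,1, 0,0,-0.4,0,1, 0,0,0,0,1]' | egrep 'force|pos|wid'
python3 - <<'E'
from h import *
def t(im,G,R,lo,hi):
    x=R[:,0]; n=np.cross(x,[0,0,1]); M=mask('scene',im,'orange'); 
    ys,xs=np.nonzero(M); S=[]
    for p in zip(xs,ys):
        c,d=ray('scene',p); q=c+d*(n@(G-c))/(n@d)-G; a=q@x
        if lo<a<hi and -.13<q[2]<.04: S.append((a,q[2]))
    S=np.array(S); m=S.mean(0); w,V=np.linalg.eigh(np.cov((S-m).T)); v=V[:,1]*np.sign(V[0,1])
    print(len(S),'mean mm',(m*1e3).round(0),'slope tilt',np.degrees(np.arctan2(-v[1],v[0])).round(1),'from G',np.degrees(np.arctan2(-m[1],m[0])).round(1))
y=np.radians(15);R=np.array([[np.cos(y),np.sin(y),0],[np.sin(y),-np.cos(y),0],[0,0,-1]])
t(cv2.imread('pics/scene0.png'),np.array([.3938,-.3381,.047]),R,.0,.105)
im=manip.grab_frame('scene');cv2.imwrite('pics/s8.png',im);o=manip.get_obs()
t(cv2.imread('pics/s7.png'),np.array([.4341,-.3258,.1214]),R,.015,.085)
t(im,o['tcp_pos']+[0,0,.019],o['ee_rot'],.015,.085)
E
python3 d.py .5 -.2 .3 193.7
```

```text
tcp_pos: [0.4354, -0.3269, 0.1029]
contact_force: [1.5, 1.0, 3.2]
finger_force: 117.3
tcp_pos: [0.4347, -0.3278, 0.2576]
contact_force: [1.1, -0.5, -3.9]
grip_width: 0.264
finger_force: 118.2
206 mean mm [53.  3.] slope tilt -1.1 from G -3.3
244 mean mm [ 52. -29.] slope tilt 52.4 from G 29.3
274 mean mm [ 52. -29.] slope tilt 46.8 from G 29.3
t 16.55 tcp [ 0.4339 -0.327   0.2557] yaw 14.9 q [-41.  14.  88.  -0.  78.  34.] shift units [ 3.218 -3.524 -1.481] turn units -44.7 tilt 0.06 gw 0.261 ff 118.2 F [ 0.5  0.2 -5. ]
```

Tilt is about 31° and unchanged by the lift, so the clamp holds. Now I'll turn 178.7° so the handle will point over the stand's +x side.

```bash
python3 -m creep '[0,0,-0.4,-0.4,1, 0,0,-0.4,-0.8,1, 0,0,-0.4,-1,1, 0,0,-0.4,-1,1, 0,0,-0.4,-1,1, 0,0,-0.4,-1,1, 0,0,-0.4,-1,1, 0,0,-0.4,-1,1]' >/dev/null
python3 -m creep '[0,0,-0.3,-1,1, 0,0,0,-1,1, 0,0,0,-1,1, 0,0,0,-1,1, 0,0,0,-1,1, 0,0,0,-1,1, 0,0,0,-1,1, 0,0,0,-1,1]' >/dev/null
python3 -m creep '[0,0,0,-1,1, 0,0,0,-1,1, 0,0,0,-1,1, 0,0,0,-1,1, 0,0,0,-1,1, 0,0,0,-1,1, 0,0,0,-1,1, 0,0,0,-1,1]' >/dev/null
python3 -m creep '[0,0,0,-1,1, 0,0,0,-1,1, 0,0,0,-1,1, 0,0,0,-1,1, 0,0,0,-1,1, 0,0,0,-1,1, 0,0,0,-1,1, 0,0,0,-1,1]' >/dev/null
python3 -m creep '[0,0,0,-1,1, 0,0,0,-1,1, 0,0,0,-1,1, 0,0,0,-1,1, 0,0,0,-1,1, 0,0,0,-1,1, 0,0,0,-1,1, 0,0,0,-1,1]' >/dev/null
python3 -m creep '[0,0,0,-1,1, 0,0,0,-1,1, 0,0,0,-1,1, 0,0,0,-1,1, 0,0,0,-0.9,1, 0,0,0,-0.5,1, 0,0,0,0,1]' >/dev/null
python3 d.py .578 .0065 .355 193.7
```

```text
t 20.47 tcp [ 0.4338 -0.3261  0.3576] yaw -166.64 q [ -41.   11.   77.    0.   92. -145.] shift units [-7.238  9.675  0.112] turn units -0.09 tilt 0.28 gw 0.263 ff 118.2 F [-0.2 -0.2 -4.3]
```

```bash
python3 -m creep '[-0.3,0.4,0,-0.09,1, -0.52,0.69,0,0,1, -0.52,0.69,0,0,1, -0.52,0.69,0,0,1, -0.52,0.69,0,0,1, -0.52,0.69,0,0,1, -0.52,0.69,0,0,1, -0.52,0.69,0,0,1]' >/dev/null
python3 -m creep '[-0.52,0.69,0,0,1, -0.52,0.69,0,0,1, -0.52,0.69,0,0,1, -0.52,0.69,0,0,1, -0.52,0.69,0,0,1, -0.42,0.57,0,0,1, -0.22,0.3,0,0,1, 0,0,0,0,1]' >/dev/null
python3 d.py .578 .0065 .347 193.7
python3 - <<'E'
from h import *
np.set_printoptions(precision=4,suppress=True)
a=manip.grab_frame('scene');b=manip.grab_frame('top');cv2.imwrite('pics/s9.png',a);cv2.imwrite('pics/t9.png',b)
o=manip.get_obs();G=o['tcp_pos']+[0,0,.019];R=o['ee_rot'];h=R[:,0];Z=np.array([0,0,1])
# predicted pixels for tilt 31: origin, head top centre, handle end
for th in(25,31,37):
    c,s=np.cos(np.radians(th)),np.sin(np.radians(th)); mx=c*h-s*Z;mz=s*h+c*Z;O=G+.133*mx-.042*mz
    print(th,O,[proj('scene',P).round(0) for P in(O,O+.084*mz,O+.028*mz)],[proj('top',P).round(0) for P in (O,O+.084*mz)])
w=np.hstack([cv2.resize(a[110:260,230:380],(400,400),interpolation=2),cv2.resize(b[150:270,180:300],(400,400),interpolation=2)])
cv2.imwrite('pics/v9.png',w)
E
```

```text
t 21.8 tcp [0.5765 0.0047 0.3588] yaw -166.2 q [  -4.   14.   74.    0.   93. -108.] shift units [-0.065  0.047  0.392] turn units 0.02 tilt 0.14 gw 0.263 ff 118.3 F [-0.2  0.2 -4.7]
25 [ 0.4757 -0.0222  0.2844] [array([316., 162.]), array([328., 128.]), array([320., 150.])] [array([251., 224.]), array([252., 239.])]
31 [ 0.4858 -0.0198  0.2742] [array([314., 167.]), array([327., 134.]), array([318., 156.])] [array([250., 220.]), array([252., 237.])]
37 [ 0.4969 -0.0171  0.2651] [array([310., 172.]), array([325., 140.]), array([315., 161.])] [array([249., 216.]), array([252., 235.])]
```

View pics/v9.png

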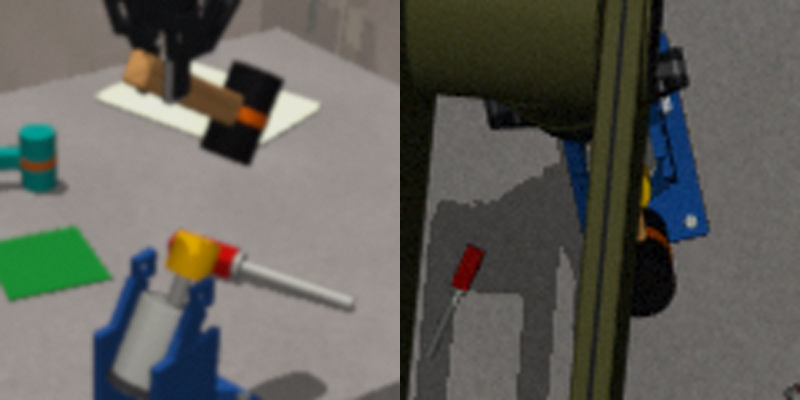

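The mallet hangs square above the cap: face at scene pixel (316,167), head top at (327,136). Tilt 31° predicts (314,167) and (327,134). I'll approach along the cap axis, then strike.

```bash
python3 -m creep '[-0.1,0.1,0.2,0,1, -0.2,0,0.35,0,1, -0.2,0,0.35,0,1, -0.1,0,0.15,0,1, 0,0,0,0,1, 0,0,0,0,1]' | egrep 'force|pos'
python3 -m creep '[-0.5,0,0.866,0,1, -0.5,0,0.866,0,1, -0.15,0,0.26,0,1, 0,0,0,0,1]' | egrep 'force|pos'
python3 d.py .6 .012 .28 193.7
```

```text
tcp_pos: [0.5926, 0.0094, 0.328]
contact_force: [-0.6, 0.2, -3.1]
finger_force: 118.3
tcp_pos: [0.6264, 0.0176, 0.2686]
contact_force: [-0.6, -1.5, -2.3]
finger_force: 118.6
t 22.73 tcp [0.6264 0.0176 0.2686] yaw -166.3 q [  -2.   20.   76.   -0.   83. -106.] shift units [ 0.901  0.029 -0.379] turn units 0.0 tilt 0.14 gw 0.263 ff 118.6 F [-0.6 -1.5 -2.3]
```

```bash
cat > cap.py <<'E'
from h import *
import sys
a=manip.grab_frame('scene');cv2.imwrite(sys.argv[1],a)
b0=[b for b in blobs('scene',cv2.imread('pics/scene0.png'),'yellow',10) if b[1][1]<240][0]
print('start',b0[0],b0[1],b0[3].min(0),b0[3].max(0))
for b in blobs('scene',a,'yellow',10):
    if 270<b[1][0]<330 and b[1][1]<250: print('now',b[0],b[1],b[3].min(0),b[3].max(0))
A=np.array([-.5*.9715,-.5*.2368,.866]);T=np.array([.5226,-.0071,.201])
for p in(0,.01,.02,.03): print(p,[proj('scene',T-A*(p+k)).round(1) for k in(0,.018,.036)])
E
python3 cap.py pics/s10.png; python3 ml.py pics/s10b.png
```

```text
start 252 [301.36111111 205.50793651] [292 197] [311 214]
now 188 [295.90957447 215.5       ] [288 207] [307 224]
0 [array([302.9, 198.9]), array([300.3, 205.6]), array([297.7, 212.3])]
0.01 [array([301.5, 202.6]), array([298.8, 209.3]), array([296.2, 216. ])]
0.02 [array([300. , 206.3]), array([297.4, 213. ]), array([294.7, 219.7])]
0.03 [array([298.5, 210.1]), array([295.9, 216.7]), array([293.3, 223.4])]
blob 303 at [297. 190.] n x 29..151 mm mean z -54 at x 83 head-down tilt deg 33.4
blob 173 at [267. 183.] n x -40..-0 mm mean z 8 at x -19 head-down tilt deg 43.6
blob 37 at [244. 172.] n x -99..-67 mm mean z 59 at x -83 head-down tilt deg 20.0
blob 19 at [303. 215.] n x 99..131 mm mean z -139 at x 113 head-down tilt deg -21.7
```

The cap's outline moved down 10 px, about 27 mm. A second short blow should finish it.

```bash
python3 -m creep '[0.5,0,-0.866,0,1, 0.2,0,-0.346,0,1, 0,0,0,0,1, -0.5,0,0.866,0,1, -0.3,0,0.52,0,1, 0,0,0,0,1]' | egrep 'force|pos'
python3 cap.py pics/s11.png | grep -v '^0'
```

```text
tcp_pos: [0.6299, 0.0187, 0.2628]
contact_force: [-1.0, -0.9, -1.3]
finger_force: 118.8
start 252 [301.36111111 205.50793651] [292 197] [311 214]
now 182 [295.13186813 217.06043956] [288 209] [305 225]
```

```bash
python3 -m creep '[0.5,0,-0.866,0,1, 0.2,0,-0.346,0,1, 0,0,0,0,1, -0.5,0,0.866,0,1, -0.3,0,0.52,0,1, 0,0,0,0,1]' | egrep 'force|pos'
python3 -m creep '[0.5,0,-0.866,0,1, 0.5,0,-0.866,0,1, 0.5,0,-0.866,0,1, 0.5,0,-0.866,0,1, 0,0,0,0,1]' | egrep 'force|pos'
python3 cap.py pics/s12.png | grep -v '^0'; python3 ml.py pics/s12b.png
python3 - <<'E'
from h import *
a=cv2.imread('pics/s12.png')[190:260,270:330];b=cv2.imread('pics/scene0.png')[190:260,270:330]
m=lambda i:[(r,int(c.min()),int(c.max())) for r in range(0,70,3) for c in [np.nonzero(mask('scene',i,'yellow')[r])[0]] if len(c)]
print(m(b));print(m(a))
E
```

```text
tcp_pos: [0.6332, 0.0194, 0.2581]
contact_force: [-2.2, -1.2, 2.9]
finger_force: 118.8
tcp_pos: [0.5738, 0.0046, 0.3693]
contact_force: [0.7, 0.9, -2.3]
finger_force: 119.0
start 252 [301.36111111 205.50793651] [292 197] [311 214]
now 208 [295.85096154 215.92307692] [288 208] [306 225]
blob 300 at [315. 144.] n x 32..155 mm mean z -47 at x 87 head-down tilt deg 29.1
blob 184 at [285. 132.] n x -43..1 mm mean z 12 at x -20 head-down tilt deg 36.2
blob 37 at [244. 172.] n x -152..-121 mm mean z -36 at x -137 head-down tilt deg 19.9
[(9, 26, 36), (12, 24, 41), (15, 23, 40), (18, 22, 39), (21, 24, 38), (24, 31, 34)]
[(18, 22, 27), (21, 21, 34), (24, 20, 35), (27, 19, 30), (30, 18, 30), (33, 21, 29)]
```

The cap's edge has moved (-4,+12) px, against (-4.4,+11.2) px expected for the full 30 mm, and the last blow met the stop. I'll return the mallet to the mat.

```bash
python3 d.py .4276 -.3406 .36 193.7
python3 -m creep '[0.3,-0.4,0,0,1, 0.52,-0.7,0,0,1, 0.52,-0.7,0,0,1, 0.52,-0.7,0,0,1, 0.52,-0.7,0,0,1, 0.52,-0.7,0,0,1, 0.52,-0.7,0,0,1, 0.52,-0.7,0,0,1]' >/dev/null
python3 -m creep '[0.52,-0.7,0,0,1, 0.52,-0.7,0,0,1, 0.52,-0.7,0,0,1, 0.52,-0.7,0,0,1, 0.52,-0.7,0,0,1, 0.45,-0.6,0,0,1, 0.25,-0.35,0,0,1, 0,0,0,0,1]' >/dev/null
python3 d.py .4276 -.3406 .36 15
```

```text
t 24.4 tcp [0.5745 0.0052 0.3642] yaw -166.33 q [  -4.   13.   73.    0.   93. -107.] shift units [  7.481 -10.043   0.116] turn units -0.01 tilt 0.27 gw 0.264 ff 119.0 F [ 0.6 -0.2 -4.5]
t 25.73 tcp [ 0.4308 -0.3328  0.3605] yaw -166.5 q [ -42.   11.   77.   -0.   92. -146.] shift units [ 0.163 -0.228  0.017] turn units 44.62 tilt 0.19 gw 0.261 ff 118.9 F [ 0.6  0.7 -4. ]
```

```bash
python3 -m creep '[0,0,0,0.4,1, 0,0,0,0.8,1, 0,0,0,1,1, 0,0,0,1,1, 0,0,0,1,1, 0,0,0,1,1, 0,0,0,1,1, 0,0,0,1,1]' >/dev/null
python3 -m creep '[0,0,0,1,1, 0,0,0,1,1, 0,0,0,1,1, 0,0,0,1,1, 0,0,0,1,1, 0,0,0,1,1, 0,0,0,1,1, 0,0,0,1,1]' >/dev/null
python3 -m creep '[0,0,0,1,1, 0,0,0,1,1, 0,0,0,1,1, 0,0,0,1,1, 0,0,0,1,1, 0,0,0,1,1, 0,0,0,1,1, 0,0,0,1,1]' >/dev/null
python3 -m creep '[0,0,0,1,1, 0,0,0,1,1, 0,0,0,1,1, 0,0,0,1,1, 0,0,0,1,1, 0,0,0,1,1, 0,0,0,1,1, 0,0,0,1,1]' >/dev/null
python3 -m creep '[0,0,0,1,1, 0,0,0,1,1, 0,0,0,1,1, 0,0,0,1,1, 0,0,0,1,1, 0,0,0,1,1, 0,0,0,1,1, 0,0,0,1,1]' >/dev/null
python3 -m creep '[0,0,0,1,1, 0,0,0,1,1, 0,0,0,1,1, 0,0,0,1,1, 0,0,0,0.9,1, 0,0,0,0.6,1, 0,0,0,0,1]' >/dev/null
python3 d.py .4276 -.3406 .12 15; python3 ml.py pics/s13.png
```

```text
t 29.65 tcp [ 0.4318 -0.3292  0.3613] yaw 14.88 q [-42.  11.  77.  -0.  92.  33.] shift units [-0.214  0.355  8.044] turn units -0.03 tilt 0.21 gw 0.259 ff 118.9 F [-0.5  0.8 -4.7]
blob 460 at [252. 103.] n x -3..143 mm mean z -33 at x 55 head-down tilt deg 35.9
```

```bash
python3 -m creep '[-0.25,0.35,0.6,0,1, -0.2,0,0.9,0,1, -0.1,0,0.9,0,1, 0,0,0.9,0,1, 0,0,0.9,0,1, 0,0,0.9,0,1, 0,0,0.9,0,1, 0,0,0.9,0,1]' >/dev/null
python3 -m creep '[0,0,0.8,0,1, 0,0,0.5,0,1, 0,0,0.2,0,1, 0,0,0,0,1, 0,0,0,0,1]' >/dev/null
python3 d.py .4185 -.343 .091 15
python3 -m creep '[0,0,0.15,0,1, 0,0,0.15,0,1, 0,0,0,0,1]' 40 | egrep 'pos|force'
python3 -m creep '[0,0,0.1,0,1, 0,0,0.1,0,1, 0,0,0,0,1]' 20 | egrep 'pos|force'
python3 d.py .387 -.3514 .0285 15
```

```text
t 30.78 tcp [ 0.4192 -0.3448  0.111 ] yaw 14.93 q [-44.  22.  99.   0.  59.  31.] shift units [-0.007 -0.065  0.666] turn units -0.02 tilt 0.01 gw 0.26 ff 118.8 F [-0.1 -0.3 -4.2]
tcp_pos: [0.4189, -0.3448, 0.1019]
contact_force: [-0.9, 0.5, -4.3]
finger_force: 118.8
tcp_pos: [0.4186, -0.3457, 0.0975]
contact_force: [-6.4, 0.8, 11.3]
finger_force: 120.4
t 31.28 tcp [ 0.4186 -0.3457  0.0975] yaw 14.9 q [-44.  23. 100.  -0.  57.  31.] shift units [-1.069 -0.091  2.301] turn units -0.02 tilt 0.12 gw 0.266 ff 120.4 F [-6.4  0.8 11.3]
```

```bash
python3 -m creep '[0,0,-0.1,0,1, 0,0,0,0,1, 0,0,0,0,1, 0,0,0,0,1, 0,0,0,0,1, 0,0,0,0,1]' 20 | egrep 'pos|force|wid'
python3 d.py .387 -.3514 .0285 15
```

```text
tcp_pos: [0.419, -0.3453, 0.099]
contact_force: [-1.7, -1.3, 1.1]
grip_width: 0.265
finger_force: 119.4
t 31.78 tcp [ 0.419  -0.3453  0.099 ] yaw 14.88 q [-44.  23. 100.  -0.  57.  31.] shift units [-1.085 -0.08   2.35 ] turn units -0.03 tilt 0.06 gw 0.265 ff 119.4 F [-1.7 -1.3  1.1]
```

```bash
python3 -m creep '[0,0,0,0,0.46, 0,0,0,0,0.46, 0,0,0,0,0.46]' 20 | egrep 'pos|force|wid'
python3 -m creep '[0,0,0,0,1, 0,0,0,0,1, 0,0,0,0,1]' 20 | egrep 'pos|force|wid'; python3 ml.py pics/s14.png
```

```text
tcp_pos: [0.419, -0.3452, 0.0989]
contact_force: [-1.2, -2.3, -1.0]
grip_width: 0.274
finger_force: 54.6
tcp_pos: [0.419, -0.3451, 0.0989]
contact_force: [-0.7, -3.3, -0.1]
grip_width: 0.277
finger_force: 54.7
blob 328 at [255. 180.] n x -3..133 mm mean z -31 at x 54 head-down tilt deg 39.2
blob 42 at [298. 210.] n x -241..-125 mm mean z -259 at x -182 head-down tilt deg -31.6
blob 37 at [244. 172.] n x 76..126 mm mean z 18 at x 101 head-down tilt deg -20.4
```

```bash
python3 -m creep '[0,0,0,0,0.43, 0,0,0,0,0.43, 0,0,0,0,0.43]' 20 | egrep 'pos|force|wid'
python3 -m creep '[-0.22,0,0.26,0,0.43, -0.22,0,0.26,0,0.43, -0.19,0,0.29,0,0.43, -0.19,0,0.29,0,0.43, 0,0,0,0,0.43]' 20 | egrep 'pos|force|wid'
python3 ml.py pics/s15.png
python3 d.py .380 -.3555 .0285 15
```

```text
tcp_pos: [0.4188, -0.3441, 0.0987]
contact_force: [-0.5, 0.5, -0.1]
grip_width: 0.285
finger_force: 0.0
tcp_pos: [0.3922, -0.3497, 0.0634]
contact_force: [-0.2, 0.2, 0.1]
grip_width: 0.285
finger_force: 0.0
blob 298 at [265. 187.] n x -62..142 mm mean z -41 at x 33 head-down tilt deg -2.2
blob 43 at [300. 211.] n x -211..-113 mm mean z -234 at x -165 head-down tilt deg -47.6
blob 37 at [244. 172.] n x 103..154 mm mean z 54 at x 129 head-down tilt deg -20.3
t 33.05 tcp [ 0.3932 -0.3502  0.0642] yaw 14.81 q [-46.  25. 104.   0.  52.  29.] shift units [-0.467  0.062  1.191] turn units -0.05 tilt 0.23 gw 0.284 ff 0.0 F [-0.2 -0.3 -0.2]
```

The jaw let go fully and the mallet settled from the lean. I'll open, go up, move away and measure whether it stands upright.

```bash
python3 -m creep '[0,0,-0.3,0,-0.2, 0,0,-0.8,0,-1, 0,0,-0.9,0,-1, 0,0,-0.9,0,-1, 0,0,-0.9,0,-1, -0.4,0.9,-0.5,0,-1, -0.4,0.9,0,0,-1, -0.4,0.9,0,0,-1]' | egrep 'pos|contact'
python3 -m creep '[0.3,0.9,0,0,-1, 0.3,0.9,0,0,-1, 0.3,0.9,0,0,-1, 0.3,0.9,0,0,-1, 0,0.9,0,0,-1, 0,0.9,0,0,-1, 0,0,0,0,-1, 0,0,0,0,-1]' | egrep 'pos|contact'
python3 - <<'E'
from h import *
np.set_printoptions(precision=4,suppress=True)
t=manip.grab_frame('top');s=manip.grab_frame('scene');cv2.imwrite('pics/t16.png',t);cv2.imwrite('pics/s16.png',s)
for name,a,b in(('before',cv2.imread('pics/top0.png'),cv2.imread('pics/scene0.png')),('now',t,s)):
    print(name)
    for n,i in(('top',a),('scene',b)):
        for c in('black','orange','green','red','yellow'):
            for x in blobs(n,i,c,30):
                u,v=x[1]
                if (n=='top' and (320<u<385 and 180<v<275 or c=='red' and u<235 and v<280 or c=='yellow' and 230<u<270)) or (n=='scene' and 215<u<290 and 160<v<240 and c in('black','orange','green')): print(n,c,x[0],x[1].round(1),x[3].min(0),x[3].max(0),np.round(x[2][2],1))
b=[x for x in blobs('top',t,'black',30) if 320<x[1][0]<385 and 180<x[1][1]<275]
for x in b: print('head top',onz('top',x[1],.089))
E
```

```text
tcp_pos: [0.3823, -0.4404, 0.1985]
contact_force: [-0.5, 0.6, -0.9]
tcp_pos: [0.4579, -0.5873, 0.1951]
contact_force: [-0.5, 1.3, 0.1]
before
top black 246 [346.8 211.2] [337 204] [356 218] 90.0
top orange 326 [354.8 241.4] [346 219] [363 263] 76.0
top green 1182 [347.7 213.2] [325 191] [371 237] 12.3
top red 154 [217.8 200.7] [208 196] [228 206] 77.5
top red 66 [199.7 229.9] [196 224] [204 236] 26.6
top yellow 238 [355.1 240.5] [347 219] [362 263] 76.0
top yellow 219 [246.8 205.1] [240 196] [254 214] 90.0
scene black 173 [245.2 192.3] [239 185] [252 199] 90.0
scene black 86 [246.1 208.2] [239 204] [252 212] 85.2
scene orange 328 [262.9 189.4] [238 177] [281 204] 59.0
scene orange 37 [244.  171.6] [238 170] [250 173] 90.0
scene green 584 [245.9 210. ] [223 197] [270 221] 78.7
now
top black 250 [352.7 217.9] [343 210] [362 225] 90.0
top orange 328 [360.4 247.9] [352 226] [369 270] 76.6
top green 1237 [346.2 212. ] [325 191] [371 237] 12.3
top red 131 [119.6 216.7] [110 211] [129 222] 18.4
top red 67 [199.7 230. ] [196 224] [204 236] 26.6
top yellow 231 [246.2 200.1] [239 191] [254 209] 90.0
top yellow 195 [360.2 245. ] [354 226] [367 264] 77.5
scene black 170 [247.7 187.8] [242 181] [254 195] 90.0
scene black 84 [248.5 203.7] [242 200] [255 207] 90.0
scene orange 337 [264.9 185.5] [241 174] [283 200] 58.4
scene orange 37 [244.  171.6] [238 170] [250 173] 90.0
scene green 664 [245.6 209.7] [223 196] [270 221] 78.7
head top [ 0.5012 -0.3171  0.089 ]
```

The mallet stands upright about 15 mm from the mat's centre. The pin is where I parked it, and the cap has shifted by the full-travel amount in both views. The robot is clear, so I'm handing in.

```bash
python3 -c "
from plant import manip
print(manip.hand_in())"
```

```text
the job is handed in; nothing more can be done
None
```

I handed the job in at about 34 s of the 67 s allowed. By camera, the pin lies in both notches, the cap is fully down and the mallet stands upright on the mat, about 15 mm from its centre; the hand-in did not report a verdict.

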